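Swing a heat-spreader plate home on its jig peg and latch it

ROBOT

A 7-joint arm with a two-finger parallel gripper is mounted at the origin on the work surface. World frame = base frame: x ahead of the robot, y to its left, z up, the work surface at z = 0. Lengths are in mm, angles in rad, forces in N, time in s.
With the tool pointing down it reaches from about 425 to 825 mm from the base axis. Payload 3.6 kg.
Tool frame: the origin (TCP) lies on the centre line of the jaws, within the pads' length; the fingertips stand 14 mm ahead of it and the grasp point (between the pads) lies 5 mm behind it; x points along the fingers, z is the direction in which the jaws open and shut, and the axes are right-handed (so a half turn about x gives the same grasp; the last joint's range is limited). The gripper opens to 93 mm and grips with 3 to 60 N. Pads are 15 mm wide; open, the fingers measure 128 mm over their backs; the gripper's body (75 mm by 188 mm) begins 65 mm behind the grasp point.
Start: joints at [-0.026, 0.615, -0.013, 1.423, 0.008, 1.103, -0.04], TCP at [649.971, 0.023, 232.64] pointing down, gripper open.
Joint ranges: [-3.12, 3.12], [-0.3, 2.06], [-1.34, 1.32], [0.26, 2.42], [-1.36, 4.5], [0.01, 1.98], [-2.84, 2.84]. Speed limits (rad/s): [2.79, 2.79, 3.14, 3.14, 3.14, 3.14, 3.14].

INTERFACE

Orientations are given as a unit quaternion [x, y, z, w].
In Python, from plant import sense, vision, robot, silhouettes, pinpoint gives the robot as it stands.
- The arm moves only by the tool servo_tool, never from a script. Its argument "rows" is a list of rows, each an object of numbers: "x", "y", "z": the shift along the tool's x, y, z in mm; "turn": the turn about the tool's x in rad. A call has 1 to 12 rows; each row is the pose to reach, as a shift and turn from the pose commanded when the call began, along the tool's axes at that moment; what a row does not reach only later rows make up. A row lasts 1/12 s, in which the tool goes at most 41.7 mm and 7.16 degrees, less where a joint would pass 70% of its speed; a pose out of reach is approached as far as the arm can. A call with a gripper value outside its range is refused whole. "claw" is the gripper command: -1 is fully open, 1 is shut, values between are in proportion, set as the call begins (left out, the last holds). The fingers move at their own pace and stop on an object; the grip force is fixed at half the most. Time passes only in rows, so rows that repeat a pose let the fingers close. It gives the time, the measured TCP pose, the force and the opening at its end, in the units of the state.
- sense(): the state, without advancing time (a new reading comes with each control period).
- vision.get_image(name): name is "scene" or "side" or "wrist"; returns (picture, depth): 420x560x3 uint8, blue, green, red; 420x560 float32, mm along the optical axis (not along the pixel's ray), 0 where there is no reading.
- vision.camera_model(name): a dict with "vfov" (degrees; the focal length in pixels is half the picture's height over the tangent of half this angle, whatever the lens; pixels are square), "cx", "cy" (the principal point, pixels), "dist" ([k1, k2, p1, p2, k3] as OpenCV has them; the pictures are not rectified), "view" (4x4, takes a point from world to camera coordinates). Camera axes: x right, y down, z forward; pixel columns grow to the right and rows downward; lengths in mm; the calibration is good to about 2 mm. A picture is of the moment at which its call begins: read the wrist's pose just before it. camera_model takes no time and is no camera call; for the wrist camera it gives the pose at the moment of the call.
- robot.hand_in(): hands the job in, once; it reports no verdict.
Trained networks look in the newest picture that a camera, given by its name, has taken for a name from the list of things; names that differ only in an ending like _2 or _b are one class to them, and where a whole thing is asked for, a point or a joint stands for the part that bears it (a point fixed in the world has none). Each returns a list of dicts, best first, with "conf" (0 to 1); they miss things now and then, are a little off and sometimes report something else, mostly with a low value. They report only what shows in the picture. A call takes as long as a camera call. They do not tell look-alikes from the thing itself.
- silhouettes(camera, target): "region" (420x560 bool, what is visible of it) and "location" ([column, row] in pixels, amid what is visible of it).
- pinpoint(camera, target): "location" ([column, row] in pixels: a listed point, or the origin of a listed thing).
The state is a dict: "time_s": time; "joints": joint angles; "joint_velocities": joint speeds; "effort": joint torques, N m; "position": TCP position; "tool_rot": TCP orientation; "contact_force": force on the tool from outside, world axes, zero at the start; "ft_torque": the same for the moment, N m; "finger_gap": opening from 0.0 (shut) to 1.0 (fully open).
Only numpy, scipy, OpenCV 4.12 (cv2) and the standard library are available. Lean on these libraries where they do the work, as an engineer would, in place of code of your own. Each camera call takes 0.05 s, during which the arm holds its last target.

TASK

On the grey assembly jig, turn the aluminium plate clockwise about the peg in its slotted corner by pushing its opposite corner, until its edge bears on the stop screw, and press it home there for half a second with about 8 N: it must really bear (4 N at least), but do not ram it (14 N at most) or let the slot come off the peg. Then swing the latch fully shut over the plate by its black knob and let go. Leave everything else on the bench where it is.

Things in the scene. Friction and masses are not known exactly. Their poses are not given: they have to be found in the camera images.
- jig: the assembly jig: a grey flat base 270 (x) x 230 (y) x 12 thick, screwed to the bench, never moves. Origin: centre of its underside, on the bench. It carries the peg, the stop screw and the latch.
- peg: upright steel peg, diameter 10, 18 high, fixed on the jig base at jig (-70, -65). Origin: centre of its foot, on the base's top (12 above the bench).
- stop: the stop: a dark steel block 24 x 16 x 18 high fixed on the jig base at jig (38, -100), with a steel stop screw (diameter 7, axis 16 above the bench) whose round tip points along the jig's +y, at the plate's edge. The tip stands at jig y -90 to -72: the screw's setting differs each time, is not reported and must be felt for. It is rigid. Origin: centre of the block's foot.
- plate: loose aluminium heat-spreader plate, 8 thick, 0.22 to 0.45 kg, flat on the jig base (top 20 above the bench). Origin: on its underside, at the slot point that sits on the peg's axis. In its own frame it spans x -12 to 126, y -16 to 100. Starts turned 0.3 to 0.6 rad counter-clockwise from the jig's axes. Home: slot on the peg, y = -16 edge bearing on the stop screw's tip at plate x = 108; its axes are then within 0.1 rad of the jig's.
- plate_slot (a point): in the plate's slotted corner: plate (0, 0), on the top face. The slot is 13 wide (plate y -6.5 to 6.5), open towards -x, and ends at x = 6: 1 to 1.5 of play round the peg. The plate slips off the peg if dragged towards its own +x.
- plate_corner (a point): the plate's corner to push, diagonally opposite the slot: plate (126, 100), on the top face. Push clockwise on the y = 100 edge close to this corner, in the plate's -y direction; the plate slides on the jig with about 1 to 2 N of push.
- latch (a joint): hold-down latch: flat steel bar 60 x 12 x 7 on an upright pivot, black knob near its free end. The bar swings 2 mm above the plate's top (22 to 29 above the bench). Rad: 0 = open, bar along the jig's +y; grows counter-clockwise from above; 1.571 = shut at its end stop, bar along the jig's -x, over the pushed corner of a plate that is home. Stays where left; turned by about 2 N at the knob. Starts at 0 to 0.4.
- latch_knob (a point): centre of the top of the latch's knob, an upright cylinder of diameter 12 that reaches from 29 to 57 above the bench, 45 from the pivot.
- latch_pivot (a point): the latch's pivot axis, at the bar's top (29 above the bench), fixed at jig (95, 20).
- canister: bystander, to be left alone: clear polycarbonate screw-top canister with brass standoffs inside and a black lid, 68 across, 78 high. Origin: centre of its underside.
- tweezers: bystander, to be left alone: stainless tweezers lying on the bench, 126 long, 6 high. Origin: centre of its underside.
- reel_hub: bystander, to be left alone: white plastic reel hub (a ring), 54 across, 18 high, lying on the jig base beside the plate. Origin: centre of its underside.
- tinner_tin: bystander, to be left alone: small black tin of tip tinner, 46 across, 19 high. Origin: centre of its underside.
- power_module: bystander, to be left alone: small blue push-button power module, 34 x 48 x 20, lying on the jig base. Origin: centre of its underside.
- tip_cleaner: bystander, to be left alone: dark steel pot with a brass-wool top, 66 across, 44 high. Origin: centre of its underside.
- solder_spool: bystander, to be left alone: small solder spool standing on its flange, 56 across, 40 high. Origin: centre of its underside.
Things that resemble listed ones, but are neither listed nor needed, are in the scene too. Of the things shaped like the plate, the aluminium one is meant.

How it is judged:
By the outcome, as a careful person would: the job done as asked, in the order asked, and still so for the second after the job is handed in, with the robot touching nothing.
It also fails if it takes over 69 s, if anything falls off the work surface, if the arm or the gripper's body presses on something with over 40 N, if the wrist force passes 120 N, or if a joint passes its speed limit or range.

## Working session

There is one attempt and no reset: what is moved stays moved. The work goes in short steps, Python scripts to look and compute and a tool call to move; the robot and the scene stay as the last step left them, time stands still between calls to the robot, and variables do not carry over. Pictures are saved under pics/ and viewed, and the job is handed in when it is done.

Besides the shell and the picture viewer there is one more tool, called as name(argument=value, ...), one argument or row to a line, values as JSON. servo_tool: Moves the arm, as the interface text tells. Its arguments: {"type":"object","properties":{"rows":{"type":"array","items":{"type":"object","properties":{"x":{"type":"number"},"y":{"type":"number"},"z":{"type":"number"},"turn":{"type":"number"}}}},"claw":{"type":"number"}},"required":["rows"]}

```bash
mkdir -p pics; ls; cat > h.py <<'E'
import numpy as np, cv2
from plant import sense, vision, robot, silhouettes, pinpoint
def K(m):
    f=210/np.tan(np.radians(m['vfov'])/2)
    return np.array([[f,0,m['cx']],[0,f,m['cy']],[0,0,1]]),np.array(m['dist'],float)
def ray(m,px):
    k,d=K(m); p=cv2.undistortPoints(np.array([[px]],float),k,d)[0,0]
    V=np.array(m['view']); R=V[:3,:3]; t=V[:3,3]
    return -R.T@t, R.T@np.array([p[0],p[1],1.])
def at_z(m,px,z):
    o,d=ray(m,px); return o+d*(z-o[2])/d[2]
def proj(m,P):
    k,d=K(m); V=np.array(m['view'])
    r,_=cv2.Rodrigues(V[:3,:3])
    return cv2.projectPoints(np.array(P,float).reshape(-1,1,3),r,V[:3,3],k,d)[0][:,0]
E
python3 - <<'E'
from h import *
s=sense();print({k:np.round(v,3) for k,v in s.items()})
for n in ["scene","side","wrist"]:
    im,d=vision.get_image(n); cv2.imwrite(f'pics/{n}0.png',im)
    m=vision.camera_model(n);np.set_printoptions(precision=3,suppress=True)
    print(n,m['vfov'],m['dist'],np.array(m['view']))
    for t in ["jig","peg","stop","plate","plate_slot","plate_corner","latch_knob","latch_pivot","reel_hub","power_module"]:
        for r in pinpoint(n,t)[:3]:
            print(t,r['conf'],np.round(r['location']), at_z(m,r['location'],{'plate_slot':20,'plate_corner':20,'latch_knob':57,'latch_pivot':29,'peg':12,'jig':0}.get(t,12)))
E
```

```text
pics
{'time_s': np.float64(0.0), 'joints': array([-0.027,  0.616, -0.013,  1.425,  0.008,  1.103, -0.04 ]), 'joint_velocities': array([-0.003, -0.001, -0.   , -0.002, -0.002,  0.001,  0.001]), 'effort': array([ 1.0000e-03, -4.5894e+01,  2.0900e-01, -1.6574e+01, -6.1000e-02,
        2.0000e-02,  0.0000e+00]), 'position': array([6.49241e+02, 2.60000e-02, 2.31455e+02]), 'tool_rot': array([-0.   ,  0.708,  0.   ,  0.706]), 'contact_force': array([-0.206, -0.168,  0.184]), 'ft_torque': array([-0.012,  0.008, -0.016]), 'finger_gap': np.float64(1.0)}
scene 52.16758166993174 [-0.081  0.     0.     0.     0.   ] [[   0.782    0.623   -0.    -369.153]
 [   0.478   -0.601   -0.64  -215.179]
 [  -0.399    0.501   -0.768 1276.177]
 [   0.       0.       0.       1.   ]]
jig 0.97 [276. 232.] [509.408 -52.415   0.   ]
stop 0.48 [257. 259.] [ 530.912 -146.821   12.   ]
plate 0.89 [162. 346.] [ 514.876 -424.462   12.   ]
plate 0.86 [133. 246.] [ 277.621 -302.097   12.   ]
plate 0.85 [236. 232.] [ 440.262 -120.4     12.   ]
plate_slot 0.88 [127. 247.] [ 275.215 -315.891   20.   ]
plate_slot 0.86 [160.
[... 1826 characters left out ...]
  0.001   -0.958    0.288  -33.352]
 [   0.      -0.288   -0.958  392.251]
 [   0.       0.       0.       1.   ]]
peg 0.47 [111. 280.] [ 442.567 -117.105   12.   ]
stop 0.66 [193. 306.] [ 539.99  -152.523   12.   ]
plate 0.76 [368. 120.] [739.83  71.06  12.  ]
plate 0.47 [108. 280.] [ 439.404 -117.112   12.   ]
plate_slot 0.95 [102. 283.] [ 435.837 -116.57    20.   ]
plate_corner 0.82 [144. 162.] [501.958  27.59   20.   ]
latch_knob 0.64 [225. 186.] [593.813   9.417  57.   ]
latch_pivot 0.61 [235. 225.] [597.853 -39.925  29.   ]
latch_pivot 0.4 [335. 202.] [706.714 -13.791  29.   ]
reel_hub 0.96 [ 63. 160.] [411.275  29.017  12.   ]
power_module 0.78 [242. 277.] [ 601.164 -112.535   12.   ]
```

View pics/scene0.png

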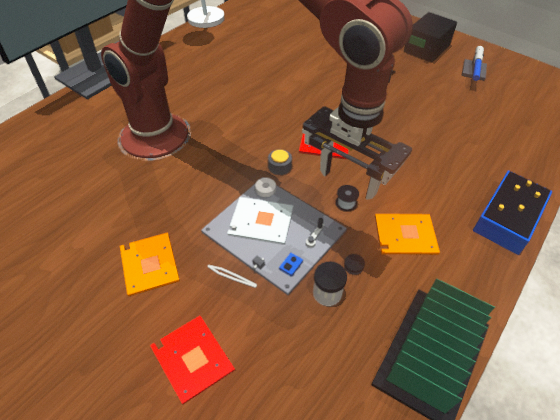

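View pics/side0.png

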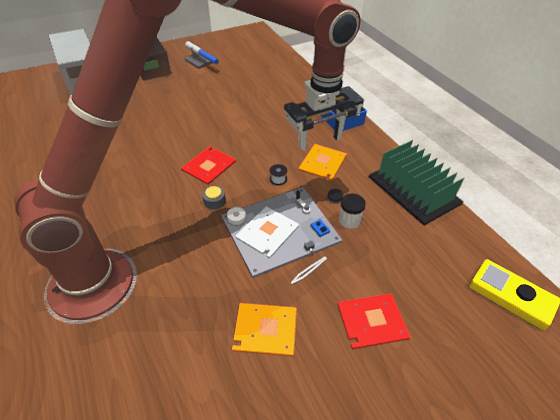

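View pics/wrist0.png

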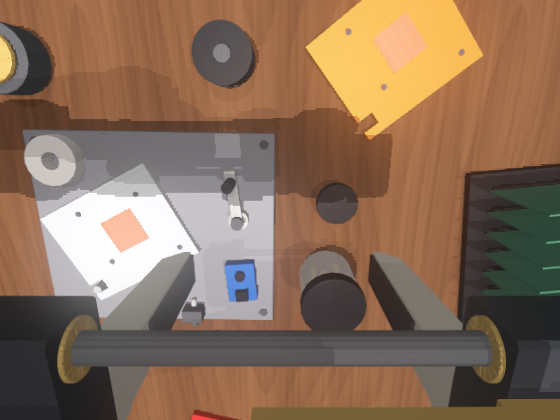

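The scene shows the grey jig with the white/aluminium plate on it (slot at wrist (102,283), corner about (144,162)). The latch knob is at wrist (228,186), the pivot at (238,222) and the stop at (193,310). The orange and red plates are decoys. Next I'll refine the jig pose.

```bash
python3 - <<'E'
from h import *
im=cv2.imread('pics/wrist0.png'); cv2.imwrite('pics/w0z.png',cv2.resize(im[120:330,10:290],None,fx=2.8,fy=2.8,interpolation=cv2.INTER_CUBIC))
m=vision.camera_model('wrist'); np.set_printoptions(precision=1,suppress=True)
for p in [(25,130),(275,133),(273,319)]: print(at_z(m,p,12))
print('plate corners',[at_z(m,p,20) for p in [(143,165),(199,251),(42,220)]])
E
```

```text
[376.2  60.7  12. ]
[642.4  57.6  12. ]
[ 638.8 -170.6   12. ]
plate corners [array([501.1,  24.6,  20. ]), array([554.3, -74.8,  20. ]), array([380.1, -37.4,  20. ])]
```

View pics/w0z.png

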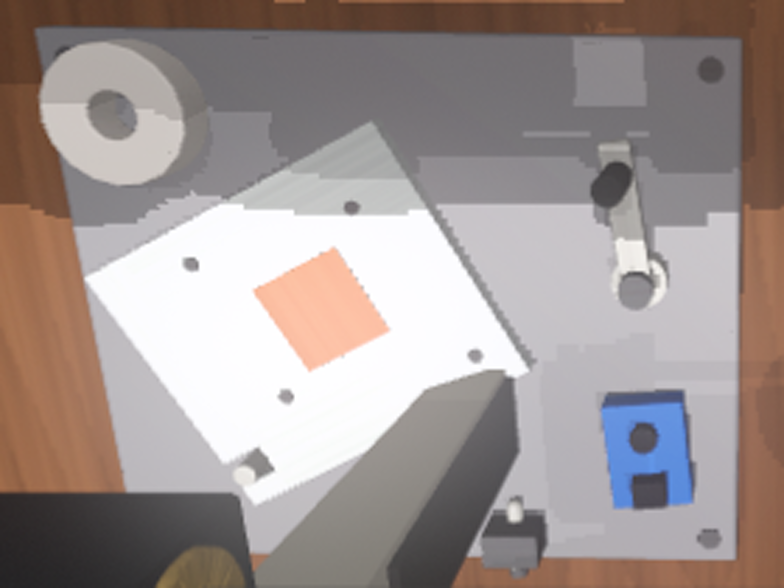

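servo_tool(
  claw=1,
  rows=[
    {"x": 20, "y": 8, "z": -30, "turn": -0.1},
    {"x": 40, "y": 14, "z": -60, "turn": -0.2},
    {"x": 60, "y": 21, "z": -90, "turn": -0.3},
    {"x": 80, "y": 28, "z": -120, "turn": -0.4},
    {"x": 100, "y": 35, "z": -150, "turn": -0.475},
    {"x": 110, "y": 39, "z": -170, "turn": -0.475},
    {"x": 110, "y": 39, "z": -170, "turn": -0.475},
    {"x": 110, "y": 39, "z": -170, "turn": -0.475},
    {"x": 110, "y": 39, "z": -170, "turn": -0.475},
  ],
)

```text
time_s: 2.4
position: [481.9, 39.0, 123.4]
tool_rot: [-0.166, 0.686, 0.166, 0.688]
contact_force: [-0.2, -0.3, 0.2]
finger_gap: 0.406
```

```bash
cat > look.py <<'E'
from h import *
import sys
s=sense();np.set_printoptions(precision=3,suppress=True)
print(s['time_s'],s['position'],s['tool_rot'],s['contact_force'],s['finger_gap'])
for n in sys.argv[2:]:
    im,d=vision.get_image(n); cv2.imwrite(f'pics/{n}{sys.argv[1]}.png',im)
E
python3 look.py 1 wrist side scene
```

```text
2.4 [481.88   38.958 123.378] [-0.166  0.686  0.166  0.688] [-0.243 -0.341  0.244] 0.4063074773105941
```

View pics/wrist1.png

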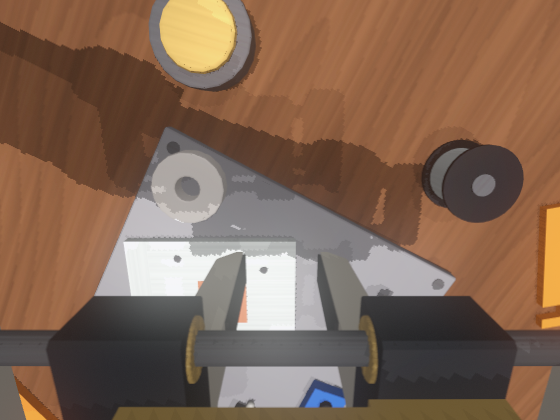

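The wrist view shows the plate edge horizontal at row 240, so the tool is aligned with it. The fingers are still closing. I'll keep closing while I descend.

servo_tool(
  rows=[
    {"x": 20},
    {"x": 40},
    {"x": 50},
    {"x": 50},
    {"x": 50},
    {"x": 50},
    {"x": 50},
    {"x": 50},
  ],
)

```text
$.rows[0]: bad value
```

```bash
python3 look.py 2 wrist side scene; python3 - <<'E'
from h import *
for n in ['wrist']:
    m=vision.camera_model(n); s=sense(); print(proj(m,[s['position'],s['position']-[0,0,14]]))
im=cv2.imread('pics/side2.png'); cv2.imwrite('pics/s2z.png',cv2.resize(im[150:290,180:370],None,fx=4,fy=4,interpolation=cv2.INTER_CUBIC))
E
```

```text
2.55 [481.86   38.796 123.304] [-0.166  0.686  0.166  0.688] [-0.587 -0.438 -0.446] 0.2755004426992583
[[281.90788545 282.13348153]
 [281.81087372 269.46394396]]
```

View pics/wrist2.png

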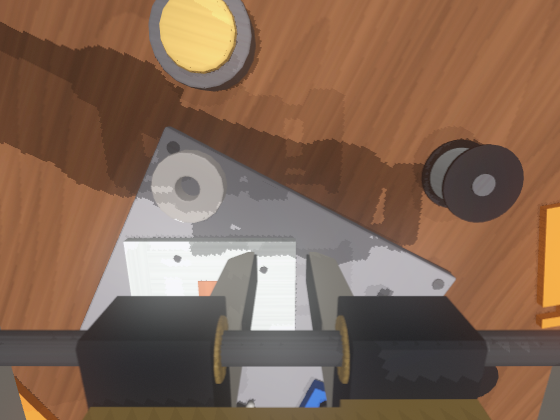

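View pics/s2z.png

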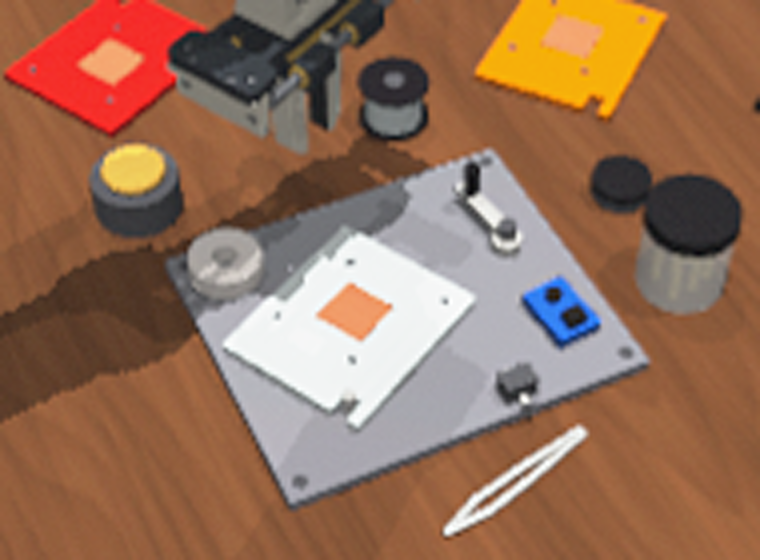

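servo_tool(
  rows=[
    {"x": 20, "y": 0, "z": 0, "turn": 0},
    {"x": 40, "y": 0, "z": 0, "turn": 0},
    {"x": 60, "y": 0, "z": 0, "turn": 0},
    {"x": 70, "y": 0, "z": 0, "turn": 0},
    {"x": 70, "y": 0, "z": 0, "turn": 0},
    {"x": 70, "y": 0, "z": 0, "turn": 0},
    {"x": 70, "y": 0, "z": 0, "turn": 0},
    {"x": 70, "y": 0, "z": 0, "turn": 0},
  ],
)

```text
time_s: 3.37
position: [480.8, 39.1, 53.6]
tool_rot: [-0.166, 0.686, 0.166, 0.688]
contact_force: [0.2, 0.4, -0.1]
finger_gap: 0.007
```

```bash
python3 look.py 3 wrist side scene; python3 - <<'E'
from h import *
im=cv2.imread('pics/side3.png'); cv2.imwrite('pics/s3z.png',cv2.resize(im[150:290,180:370],None,fx=4,fy=4,interpolation=cv2.INTER_CUBIC))
E
```

```text
3.3667 [480.827  39.091  53.649] [-0.166  0.686  0.166  0.688] [ 0.236  0.383 -0.06 ] 0.007374844569202159
```

View pics/wrist3.png

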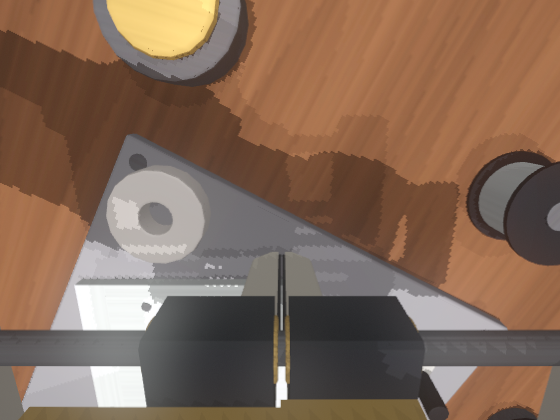

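View pics/s3z.png

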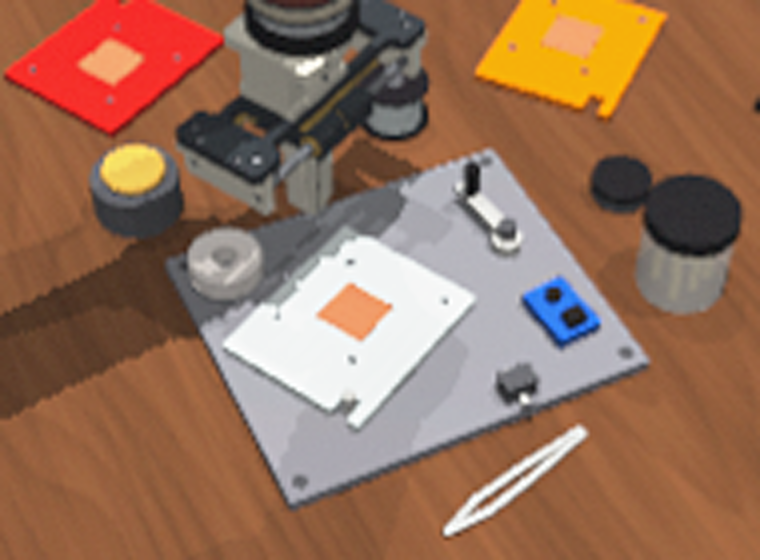

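```bash
python3 - <<'E'
from h import *
im,d=vision.get_image('wrist'); m=vision.camera_model('wrist'); s=sense()
V=np.array(m['view'])
for p in [(200,310),(200,370),(400,310),(360,380),(260,270),(300,270),(60,345)]:
    o,r=ray(m,p); P=o+r*d[p[1],p[0]]; print(p,d[p[1],p[0]],np.round(P-s['position'],1))
E
```

```text
(200, 310) 79.75956 [-34.4  24.2  82.5]
(200, 370) 70.45087 [-29.4  19.4  94.2]
(400, 310) 79.022484 [ 6.7 45.9 83.3]
(360, 380) 71.3932 [ 1.3 32.2 94.1]
(260, 270) 159.46576 [-13.9   4.5   7.4]
(300, 270) 159.32898 [ 2.7 13.1  7.6]
(60, 345) 77.34737 [-59.2   4.4  86.9]
```

servo_tool(
  rows=[
    {"x": 10, "y": 0, "z": 1, "turn": 0},
    {"x": 20, "y": 0, "z": 1, "turn": 0},
    {"x": 25, "y": 0, "z": 1, "turn": 0},
    {"x": 25, "y": 0, "z": 1, "turn": 0},
    {"x": 25, "y": 0, "z": 1, "turn": 0},
  ],
)

```text
time_s: 3.98
position: [480.4, 39.5, 26.8]
tool_rot: [-0.166, 0.688, 0.167, 0.687]
contact_force: [0.1, -0.7, 0.3]
finger_gap: 0.008
```

```bash
python3 look.py 4 scene side; python3 - <<'E'
from h import *
im=cv2.imread('pics/side4.png'); cv2.imwrite('pics/s4z.png',cv2.resize(im[150:290,180:370],None,fx=4,fy=4,interpolation=cv2.INTER_CUBIC))
# arc table
p=(112,108)
for a in np.arange(0.05,0.45,0.05): print(round(a,3), 'y',round(p[1]*(np.cos(a)-1)-p[0]*np.sin(a),1),'z',round(p[0]*(np.cos(a)-1)+p[1]*np.sin(a),1))
E
```

```text
3.9833 [480.397  39.483  26.768] [-0.166  0.688  0.167  0.687] [ 0.117 -0.675  0.342] 0.008197938250671145
0.05 y -5.7 z 5.3
0.1 y -11.7 z 10.2
0.15 y -17.9 z 14.9
0.2 y -24.4 z 19.2
0.25 y -31.1 z 23.2
0.3 y -37.9 z 26.9
0.35 y -45.0 z 30.2
0.4 y -52.1 z 33.2
```

View pics/s4z.png

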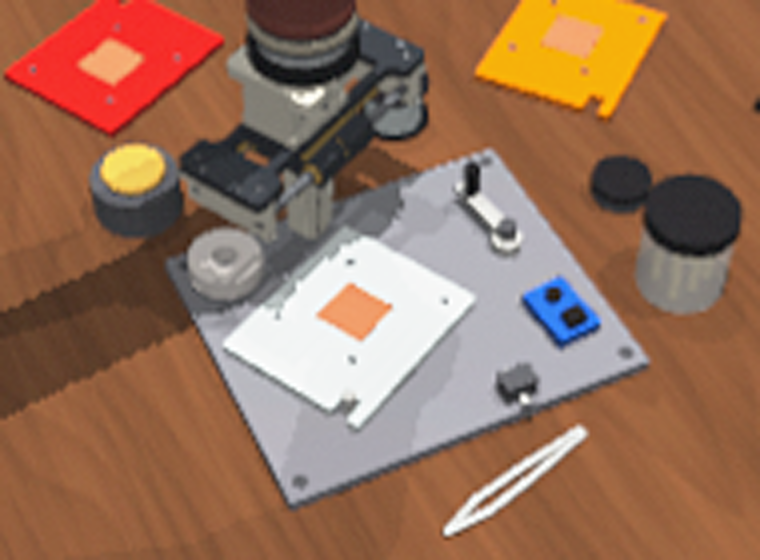

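servo_tool(
  rows=[
    {"x": -1.5, "y": -3, "z": 0, "turn": 0},
    {"x": -1.5, "y": -6, "z": 0, "turn": 0},
    {"x": -1.5, "y": -9, "z": 0, "turn": 0},
    {"x": -1.5, "y": -11, "z": 0, "turn": 0},
    {"x": -1.5, "y": -13, "z": 0, "turn": 0},
    {"x": -1.5, "y": -13, "z": 0, "turn": 0},
  ],
)

```text
time_s: 4.58
position: [487.1, 27.4, 29.2]
tool_rot: [-0.166, 0.687, 0.166, 0.687]
contact_force: [0.9, 0.3, -1.0]
finger_gap: 0.004
```

servo_tool(
  rows=[
    {"x": 0, "y": -2.8, "z": 2.6, "turn": 0.025},
    {"x": 0, "y": -5.7, "z": 5.2, "turn": 0.05},
    {"x": 0, "y": -8.7, "z": 7.6, "turn": 0.075},
    {"x": 0, "y": -11.7, "z": 10.0, "turn": 0.1},
    {"x": 0, "y": -14.8, "z": 12.3, "turn": 0.125},
    {"x": 0, "y": -17.9, "z": 14.5, "turn": 0.15},
    {"x": 0, "y": -21.1, "z": 16.6, "turn": 0.175},
    {"x": 0, "y": -24.4, "z": 18.6, "turn": 0.2},
    {"x": 0, "y": -24.4, "z": 18.6, "turn": 0.2},
  ],
)

```text
time_s: 5.33
position: [515.5, 14.1, 29.2]
tool_rot: [-0.096, 0.7, 0.096, 0.701]
contact_force: [0.2, -0.2, 0.4]
finger_gap: 0.002
```

```bash
python3 look.py 5 scene side wrist; python3 - <<'E'
from h import *
im=cv2.imread('pics/side5.png'); a=cv2.resize(im[150:290,180:370],None,fx=4,fy=4,interpolation=cv2.INTER_CUBIC)
cv2.imwrite('pics/s5z.png',a)
im=cv2.imread('pics/scene5.png'); a=cv2.resize(im[160:300,180:370],None,fx=4,fy=4,interpolation=cv2.INTER_CUBIC)
cv2.imwrite('pics/c5z.png',a)
E
```

```text
5.3333 [515.546  14.107  29.192] [-0.096  0.7    0.096  0.701] [ 0.173 -0.214  0.39 ] 0.0022568556065700103
```

View pics/s5z.png

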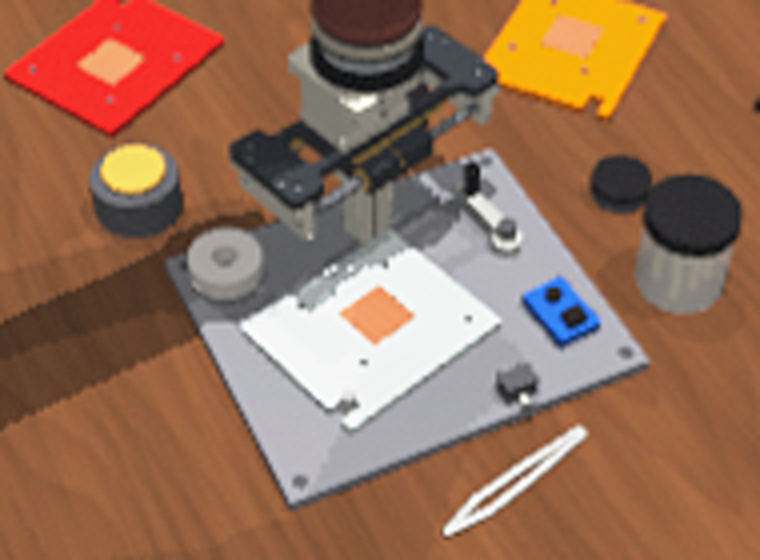

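View pics/c5z.png

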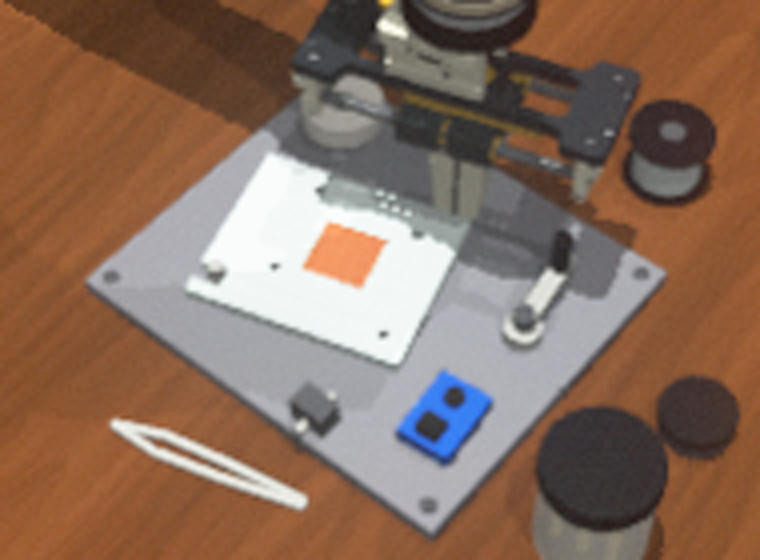

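servo_tool(
  rows=[
    {"x": 0, "y": -2.8, "z": 2.6, "turn": 0.025},
    {"x": 0, "y": -5.7, "z": 5.2, "turn": 0.05},
    {"x": 0, "y": -8.7, "z": 7.6, "turn": 0.075},
    {"x": 0, "y": -11.7, "z": 10.0, "turn": 0.1},
    {"x": 0, "y": -14.8, "z": 12.3, "turn": 0.125},
    {"x": 0, "y": -17.9, "z": 14.4, "turn": 0.15},
    {"x": 0, "y": -17.9, "z": 14.4, "turn": 0.15},
    {"x": 0, "y": -17.9, "z": 14.4, "turn": 0.15},
  ],
)

```text
time_s: 6.15
position: [533.3, 1.0, 29.1]
tool_rot: [-0.044, 0.706, 0.044, 0.706]
contact_force: [-0.1, -0.1, -0.4]
finger_gap: 0.005
```

```bash
python3 look.py 6 scene side wrist; python3 - <<'E'
from h import *
im=cv2.imread('pics/side6.png'); a=cv2.resize(im[170:270,200:350],None,fx=5,fy=5,interpolation=cv2.INTER_CUBIC)
cv2.imwrite('pics/s6z.png',a)
im=cv2.imread('pics/scene6.png'); a=cv2.resize(im[190:290,200:350],None,fx=5,fy=5,interpolation=cv2.INTER_CUBIC)
cv2.imwrite('pics/c6z.png',a)
E
```

```text
6.15 [533.35    1.015  29.104] [-0.044  0.706  0.044  0.706] [-0.139 -0.052 -0.415] 0.005035457656275103
```

View pics/s6z.png

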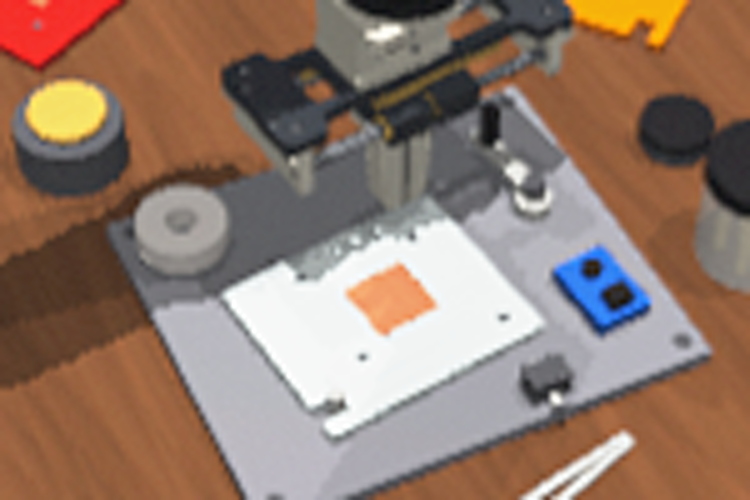

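View pics/c6z.png

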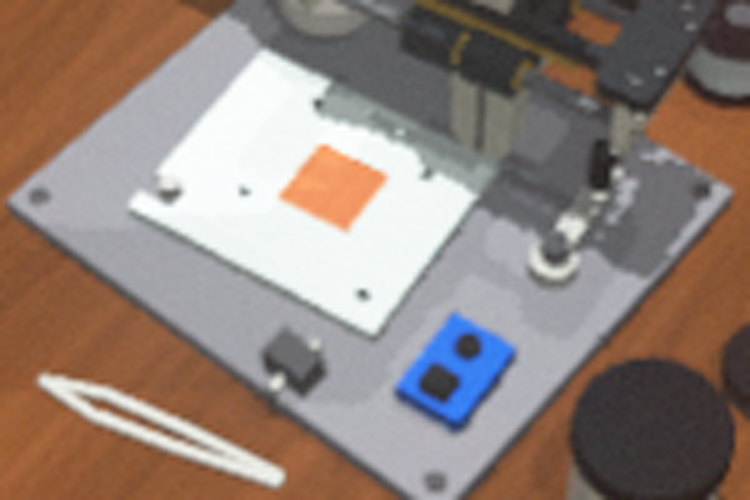

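```bash
python3 - <<'E'
from h import *
m=vision.camera_model('scene')
print(at_z(m,(200+315/5,190+344/5),17))
m=vision.camera_model('side')
J=lambda x,y,z:[505.6+x+.013*y,-54.5+y-.013*x,z]
for n,z,ox,oy in (('side',5,200,170),('scene',5,200,190)):
    m=vision.camera_model(n)
    im=cv2.imread(f'pics/{n}6.png')
    P=proj(m,[J(38,y,16) for y in (-92,-88,-84,-80,-76,-72)]+[J(-70,-65,30),J(-135,-115,12),J(135,-115,12)])
    print(n,np.round((P-[ox,oy])*z))
E
```

```text
[ 542.42869371 -140.04390415   17.        ]
side [[535. 371.]
 [532. 366.]
 [528. 361.]
 [525. 355.]
 [521. 350.]
 [518. 345.]
 [334. 389.]
 [260. 526.]
 [709. 345.]]
scene [[305. 355.]
 [311. 350.]
 [317. 344.]
 [322. 338.]
 [328. 332.]
 [334. 327.]
 [169. 180.]
 [  3. 199.]
 [441. 515.]]
```

servo_tool(
  rows=[
    {"x": 0, "y": -2.3, "z": 2.1, "turn": 0.02},
    {"x": 0, "y": -4.6, "z": 4.2, "turn": 0.04},
    {"x": 0, "y": -6.9, "z": 6.2, "turn": 0.06},
    {"x": 0, "y": -9.3, "z": 8.1, "turn": 0.08},
    {"x": 0, "y": -11.7, "z": 10.0, "turn": 0.1},
    {"x": 0, "y": -14.2, "z": 11.8, "turn": 0.12},
    {"x": 0, "y": -14.2, "z": 11.8, "turn": 0.12},
    {"x": 0, "y": -14.2, "z": 11.8, "turn": 0.12},
  ],
)

```text
time_s: 6.97
position: [546.8, -11.6, 29.1]
tool_rot: [-0.002, 0.707, 0.001, 0.707]
contact_force: [0.1, 0.6, -1.0]
finger_gap: 0.007
```

```bash
python3 look.py 7 scene side; python3 - <<'E'
from h import *
im=cv2.imread('pics/side7.png'); a=cv2.resize(im[170:270,200:350],None,fx=5,fy=5,interpolation=cv2.INTER_CUBIC)
cv2.imwrite('pics/s7z.png',a)
im=cv2.imread('pics/scene7.png'); a=cv2.resize(im[190:290,200:350],None,fx=5,fy=5,interpolation=cv2.INTER_CUBIC)
cv2.imwrite('pics/c7z.png',a)
E
```

```text
6.9667 [546.79  -11.585  29.116] [-0.002  0.707  0.001  0.707] [ 0.082  0.648 -0.996] 0.007172353963803179
```

View pics/s7z.png

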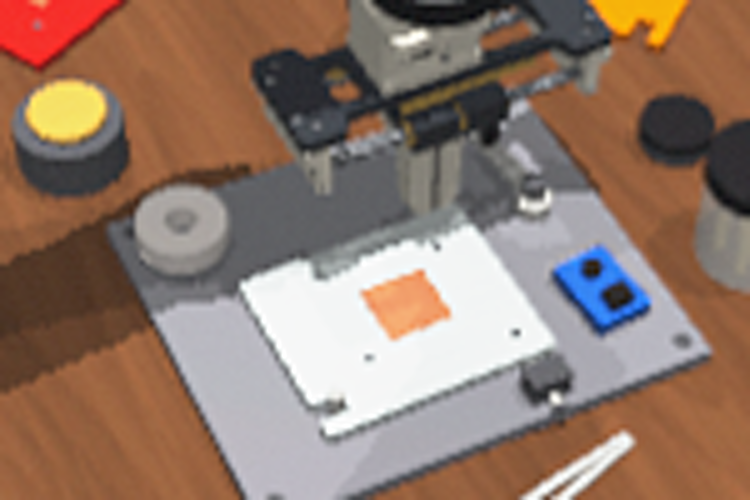

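View pics/c7z.png

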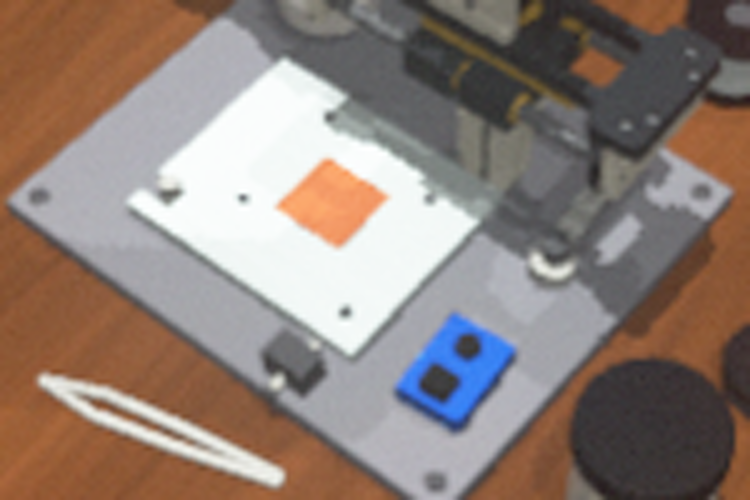

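servo_tool(
  rows=[
    {"x": 0, "y": -0.5, "z": 0.5, "turn": 0.005},
    {"x": 0, "y": -1, "z": 0.9, "turn": 0.009},
    {"x": 0, "y": -1.5, "z": 1.4, "turn": 0.013},
    {"x": 0, "y": -2, "z": 1.9, "turn": 0.018},
    {"x": 0, "y": -2, "z": 1.9, "turn": 0.018},
  ],
)

```text
time_s: 7.48
position: [548.7, -13.3, 29.2]
tool_rot: [0.005, 0.707, -0.005, 0.707]
contact_force: [0.4, -0.8, 0.5]
finger_gap: 0.005
```

servo_tool(
  rows=[
    {"x": 0, "y": -0.5, "z": 0.5, "turn": 0.005},
    {"x": 0, "y": -1, "z": 0.9, "turn": 0.009},
    {"x": 0, "y": -1, "z": 0.9, "turn": 0.009},
    {"x": 0, "y": -1, "z": 0.9, "turn": 0.009},
  ],
)

```text
time_s: 7.82
position: [549.6, -14.3, 29.2]
tool_rot: [0.008, 0.707, -0.008, 0.707]
contact_force: [0.0, 0.7, 0.8]
finger_gap: 0.002
```

servo_tool(
  rows=[
    {"x": 0, "y": -0.5, "z": 0.4, "turn": 0.005},
    {"x": 0, "y": -1, "z": 0.7, "turn": 0.009},
    {"x": 0, "y": -1, "z": 0.7, "turn": 0.009},
    {"x": 0, "y": -1, "z": 0.7, "turn": 0.009},
  ],
)

```text
time_s: 8.15
position: [550.2, -15.0, 29.2]
tool_rot: [0.011, 0.707, -0.011, 0.707]
contact_force: [0.0, 1.4, -0.3]
finger_gap: 0.006
```

servo_tool(
  rows=[
    {"x": 0, "y": -0.4, "z": 0.4, "turn": 0.004},
    {"x": 0, "y": -0.8, "z": 0.7, "turn": 0.007},
    {"x": 0, "y": -0.8, "z": 0.7, "turn": 0.007},
  ],
)

```text
time_s: 8.4
position: [550.8, -15.3, 29.1]
tool_rot: [0.014, 0.707, -0.013, 0.707]
contact_force: [0.3, 2.4, 0.6]
finger_gap: 0.007
```

servo_tool(
  rows=[
    {"x": 0, "y": -0.5, "z": 0, "turn": 0},
    {"x": 0, "y": -0.5, "z": 0, "turn": 0},
    {"x": 0, "y": -0.5, "z": 0, "turn": 0},
    {"x": 0, "y": -0.5, "z": 0, "turn": 0},
  ],
)

```text
time_s: 8.73
position: [551.0, -15.4, 29.2]
tool_rot: [0.014, 0.707, -0.013, 0.707]
contact_force: [0.0, 4.9, 0.1]
finger_gap: 0.009
```

servo_tool(
  rows=[
    {"x": 0, "y": -0.4, "z": 0, "turn": 0},
    {"x": 0, "y": -0.7, "z": 0, "turn": 0},
    {"x": 0, "y": -0.7, "z": 0, "turn": 0},
    {"x": 0, "y": -0.7, "z": 0, "turn": 0},
  ],
)

```text
time_s: 9.07
position: [551.0, -15.6, 29.2]
tool_rot: [0.014, 0.707, -0.012, 0.707]
contact_force: [-0.4, 6.3, -0.1]
finger_gap: 0.009
```

servo_tool(
  rows=[
    {"x": 0, "y": -0.4, "z": 0, "turn": 0},
    {"x": 0, "y": -0.6, "z": 0, "turn": 0},
    {"x": 0, "y": -0.6, "z": 0, "turn": 0},
    {"x": 0, "y": -0.6, "z": 0, "turn": 0},
  ],
)

```text
time_s: 9.4
position: [551.1, -15.7, 29.2]
tool_rot: [0.014, 0.707, -0.012, 0.707]
contact_force: [-0.3, 6.4, 0.8]
finger_gap: 0.001
```

servo_tool(
  rows=[
    {"x": 0, "y": 0, "z": 0, "turn": 0},
    {"x": 0, "y": 0, "z": 0, "turn": 0},
  ],
)

```text
time_s: 9.57
position: [551.1, -15.6, 29.2]
tool_rot: [0.014, 0.707, -0.012, 0.707]
contact_force: [0.4, 6.3, -0.1]
finger_gap: 0.005
```

```bash
python3 - <<'E'
from h import *
for i in range(6):
    vision.get_image('side'); s=sense(); print(s['time_s'],np.round(s['contact_force'],2),np.round(s['position'],2),np.round(s['ft_torque'],2))
im,_=vision.get_image('side'); cv2.imwrite('pics/s8z.png',cv2.resize(im[170:270,200:350],None,fx=5,fy=5,interpolation=cv2.INTER_CUBIC))
im,_=vision.get_image('scene'); cv2.imwrite('pics/c8z.png',cv2.resize(im[190:290,200:350],None,fx=5,fy=5,interpolation=cv2.INTER_CUBIC))
E
```

```text
9.6167 [0.71 6.64 0.77] [551.08 -15.64  29.19] [ 1.5  -0.09  0.02]
9.6667 [-0.11  6.49 -0.2 ] [551.07 -15.65  29.17] [ 1.55 -0.05  0.01]
9.7167 [0.86 6.1  0.66] [551.07 -15.63  29.17] [ 1.5  -0.07  0.03]
9.7667 [1.31 6.22 0.13] [551.09 -15.66  29.18] [ 1.51 -0.08 -0.01]
9.8167 [1.39 6.64 0.11] [551.08 -15.67  29.18] [ 1.48 -0.06 -0.04]
9.8667 [0.26 6.62 0.22] [551.08 -15.64  29.18] [ 1.51 -0.09 -0.01]
```

View pics/s8z.png

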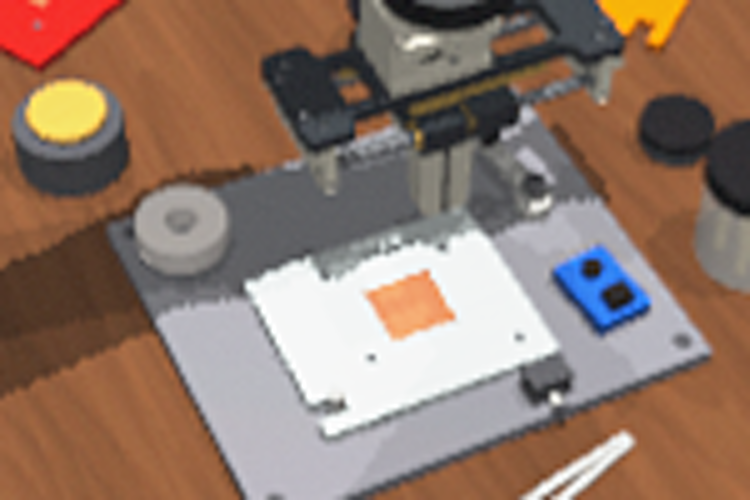

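View pics/c8z.png

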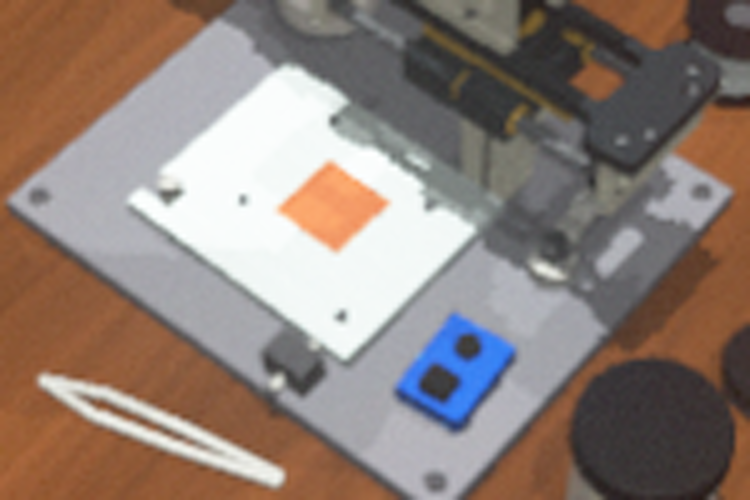

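servo_tool(
  rows=[
    {"x": 0, "y": -0.4, "z": 0, "turn": 0},
    {"x": 0, "y": -0.7, "z": 0, "turn": 0},
    {"x": 0, "y": -0.7, "z": 0, "turn": 0},
    {"x": 0, "y": -0.7, "z": 0, "turn": 0},
  ],
)

```text
time_s: 10.3
position: [551.1, -15.7, 29.2]
tool_rot: [0.014, 0.707, -0.012, 0.707]
contact_force: [0.1, 8.0, -0.5]
finger_gap: 0.004
```

```bash
python3 - <<'E'
from h import *
for i in range(3):
    vision.get_image('side'); s=sense(); print(s['time_s'],np.round(s['contact_force'],2),np.round(s['position'],2),np.round(s['ft_torque'],2))
E
```

```text
10.35 [-0.05  7.22  0.11] [551.14 -15.7   29.2 ] [ 1.69 -0.09  0.07]
10.4 [ 0.22  7.6  -0.27] [551.13 -15.73  29.19] [ 1.66 -0.04  0.04]
10.45 [ 1.11  7.27 -0.15] [551.12 -15.72  29.19] [ 1.69 -0.08  0.07]
```

servo_tool(
  rows=[
    {"x": 0, "y": -0.4, "z": 0, "turn": 0},
    {"x": 0, "y": -0.8, "z": 0, "turn": 0},
    {"x": 0, "y": -1.2, "z": 0, "turn": 0},
    {"x": 0, "y": -1.2, "z": 0, "turn": 0},
    {"x": 0, "y": -1.2, "z": 0, "turn": 0},
    {"x": 0, "y": -1.2, "z": 0, "turn": 0},
    {"x": 0, "y": -1.2, "z": 0, "turn": 0},
    {"x": 0, "y": -1.2, "z": 0, "turn": 0},
  ],
)

```text
time_s: 11.12
position: [551.2, -15.9, 29.2]
tool_rot: [0.014, 0.707, -0.011, 0.707]
contact_force: [0.7, 8.6, -0.0]
finger_gap: 0.006
```

```bash
python3 - <<'E'
from h import *
for i in range(6):
    vision.get_image('side'); s=sense(); print(s['time_s'],np.round(s['contact_force'],2),np.round(s['position'],2),np.round(s['ft_torque'],2))
E
```

```text
11.1667 [0.75 8.37 0.19] [551.17 -15.84  29.18] [ 2.07 -0.16  0.04]
11.2167 [ 1.3   8.1  -0.05] [551.18 -15.84  29.21] [ 2.01 -0.18  0.04]
11.2667 [ 1.9   9.37 -0.62] [551.18 -15.83  29.21] [ 2.08 -0.14  0.01]
11.3167 [0.4  9.47 1.12] [551.17 -15.85  29.21] [ 2.06 -0.11 -0.04]
11.3667 [-0.31  8.53 -0.48] [551.21 -15.84  29.21] [ 2.03 -0.13  0.  ]
11.4167 [0.73 8.62 0.12] [551.18 -15.82  29.2 ] [ 1.97 -0.05  0.03]
```

servo_tool(
  rows=[
    {"x": 0, "y": 0, "z": 0, "turn": 0},
    {"x": 0, "y": 0, "z": 0, "turn": 0},
    {"x": 0, "y": 0, "z": 0, "turn": 0},
    {"x": 0, "y": 0, "z": 0, "turn": 0},
    {"x": 0, "y": 2, "z": 0, "turn": 0},
    {"x": 0, "y": 5, "z": 0, "turn": 0},
    {"x": 0, "y": 10, "z": 0, "turn": 0},
    {"x": 0, "y": 15, "z": 0, "turn": 0},
    {"x": 0, "y": 18, "z": 0, "turn": 0},
    {"x": -20, "y": 18, "z": 0, "turn": 0},
    {"x": -45, "y": 18, "z": 0, "turn": 0},
    {"x": -70, "y": 18, "z": 0, "turn": 0},
  ],
)

```text
time_s: 12.42
position: [550.7, -2.4, 99.4]
tool_rot: [0.013, 0.708, -0.014, 0.706]
contact_force: [-0.5, 0.1, 0.2]
finger_gap: 0.004
```

servo_tool(
  rows=[
    {"x": -30, "y": 15, "z": 0, "turn": 0},
    {"x": -60, "y": 30, "z": 0, "turn": 0},
    {"x": -80, "y": 40, "z": 0, "turn": 0},
    {"x": -80, "y": 40, "z": 0, "turn": 0},
    {"x": -80, "y": 40, "z": 0, "turn": 0},
  ],
)

```text
time_s: 12.83
position: [553.4, 38.3, 180.1]
tool_rot: [0.013, 0.706, -0.013, 0.708]
contact_force: [0.1, 0.2, -1.3]
finger_gap: 0.0
```

```bash
python3 look.py 9 wrist scene side; python3 - <<'E'
from h import *
np.set_printoptions(precision=1,suppress=True)
for n in ['wrist','scene','side']:
    m=vision.camera_model(n)
    for t,z in [('plate_slot',20),('plate_corner',20),('latch_knob',57),('latch_pivot',29),('peg',12)]:
        for r in pinpoint(n,t)[:2]: print(n,t,r['conf'],np.array(r['location']),at_z(m,r['location'],z))
E
```

```text
12.8333 [553.361  38.326 180.123] [ 0.013  0.706 -0.013  0.708] [ 0.143  0.171 -1.345] 3.8020798818766904e-05
wrist plate_slot 0.92 [479.1 157.3] [730.2  70.   20. ]
wrist plate_slot 0.59 [331.8 244.8] [597.7  -9.9  20. ]
wrist latch_knob 0.81 [330.1 242.1] [591.1   8.   57. ]
wrist latch_knob 0.49 [ 89.4 107.7] [406.9 125.3  57. ]
wrist latch_pivot 0.88 [333.3 274.9] [598.1 -37.7  29. ]
wrist peg 0.49 [419.8 320.4] [ 693.6 -104.1   12. ]
scene plate_slot 0.9 [232.4 227.5] [ 429.3 -118.8   20. ]
scene plate_slot 0.82 [159.9 346.9] [ 516.6 -429.9   20. ]
scene plate_corner 0.96 [304.7 228.7] [567.3 -13.5  20. ]
scene plate_corner 0.73 [178.1 275.2] [ 424.2 -292.5   20. ]
scene latch_knob 0.51 [319.4 216.4] [588.   13.5  57. ]
scene latch_pivot 0.57 [310.5 235.5] [593.4 -26.8  29. ]
scene peg 0.54 [231.8 229.2] [ 427.  -119.4   12. ]
side plate_slot 0.98 [266.8 252.9] [ 430.8 -126.8   20. ]
side plate_slot 0.94 [208.2 147.7] [444.  352.9  20. ]
side plate_corner 0.9 [310.9 145.6] [759.4 209.5  20. ]
side plate_corner 0.81 [204.1 180.2] [377.6 210.1  20. ]
side latch_knob 0.62 [298.  191.4] [596.3   6.2  57. ]
side latch_pivot 0.69 [308.  205.2] [609.6 -32.6  29. ]
side peg 0.52 [266.4 252.5] [ 432.9 -119.8   12. ]
side peg 0.51 [307.7 272.9] [ 499.9 -225.4   12. ]
```

View pics/wrist9.png

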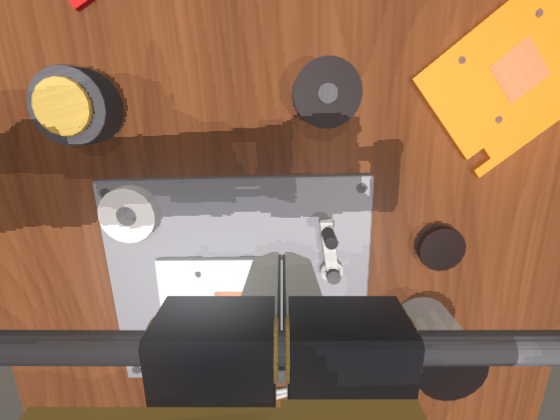

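servo_tool(
  rows=[
    {"x": 0, "y": 0, "z": 10, "turn": 0.12},
    {"x": 0, "y": 0, "z": 20, "turn": 0.24},
    {"x": 0, "y": 0, "z": 30, "turn": 0.36},
    {"x": 0, "y": -5, "z": 40, "turn": 0.48},
    {"x": 0, "y": -10, "z": 50, "turn": 0.6},
    {"x": 0, "y": -15, "z": 60, "turn": 0.72},
    {"x": 0, "y": -20, "z": 63, "turn": 0.84},
    {"x": 0, "y": -23, "z": 63, "turn": 0.96},
    {"x": 0, "y": -23, "z": 63, "turn": 1.08},
    {"x": 0, "y": -23, "z": 63, "turn": 1.2},
    {"x": 0, "y": -23, "z": 63, "turn": 1.3},
    {"x": 0, "y": -23, "z": 63, "turn": 1.36},
  ],
)

```text
time_s: 14.73
position: [614.9, 13.1, 179.0]
tool_rot: [0.456, 0.54, -0.456, 0.54]
contact_force: [-0.2, -0.7, 0.3]
finger_gap: 0.003
```

servo_tool(
  rows=[
    {"x": 20, "y": 0, "z": 0, "turn": 0},
    {"x": 40, "y": 0, "z": 0, "turn": 0},
    {"x": 60, "y": 0, "z": 0, "turn": 0},
    {"x": 60, "y": 0, "z": 0, "turn": 0},
    {"x": 60, "y": 0, "z": 0, "turn": 0},
  ],
)

```text
time_s: 15.15
position: [614.3, 13.1, 118.4]
tool_rot: [0.454, 0.542, -0.455, 0.541]
contact_force: [-0.7, 0.1, 1.1]
finger_gap: 0.003
```

```bash
python3 look.py 10 wrist scene side; python3 - <<'E'
from h import *
np.set_printoptions(precision=1,suppress=True)
for n in ['wrist','scene','side']:
    m=vision.camera_model(n)
    for t,z in [('latch_knob',57),('latch_pivot',29)]:
        for r in pinpoint(n,t)[:2]: print(n,t,r['conf'],np.array(r['location']),at_z(m,r['location'],z))
a=[]
for n,y,x in (('side',150,190),('scene',170,200)):
    a.append(cv2.resize(cv2.imread(f'pics/{n}10.png')[y:y+120,x:x+160],None,fx=2.5,fy=2.5,interpolation=cv2.INTER_CUBIC))
cv2.imwrite('pics/ab10.png',np.hstack(a))
E
```

```text
15.15 [614.34   13.073 118.406] [ 0.454  0.542 -0.455  0.541] [-0.703  0.14   1.061] 0.0029865588975655382
wrist latch_knob 0.92 [286.5 263.8] [594.7   6.3  57. ]
wrist latch_pivot 0.9 [345.1 251.4] [599.9 -39.   29. ]
scene latch_knob 0.64 [319.6 217.8] [590.8  10.3  57. ]
scene latch_knob 0.18 [312.2 238.3] [611.5 -48.4  57. ]
scene latch_pivot 0.74 [313.3 236. ] [599.4 -23.9  29. ]
side latch_knob 0.44 [296.7 190.6] [594.5  10.7  57. ]
side latch_knob 0.32 [319.6 231. ] [ 576.5 -149.5   57. ]
side latch_pivot 0.62 [306.6 205. ] [606.3 -30.1  29. ]
```

View pics/wrist10.png

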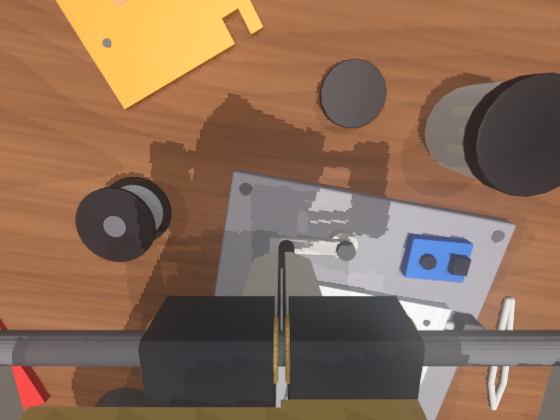

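View pics/ab10.png

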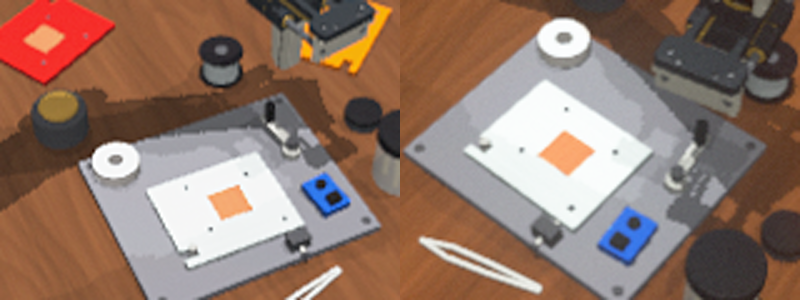

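servo_tool(
  rows=[
    {"x": 10, "y": 5, "z": 4, "turn": 0},
    {"x": 30, "y": 6, "z": 4, "turn": 0},
    {"x": 50, "y": 6, "z": 4, "turn": 0},
    {"x": 68, "y": 6, "z": 4, "turn": 0},
    {"x": 68, "y": 6, "z": 4, "turn": 0},
    {"x": 68, "y": 6, "z": 4, "turn": 0},
  ],
)

```text
time_s: 16.1
position: [621.0, 9.7, 49.9]
tool_rot: [0.454, 0.542, -0.456, 0.541]
contact_force: [0.7, 0.2, -0.7]
finger_gap: 0.003
```

```bash
python3 look.py 11 wrist scene side; python3 - <<'E'
from h import *
np.set_printoptions(precision=1,suppress=True)
for n in ['wrist','side']:
    m=vision.camera_model(n)
    for t,z in [('latch_knob',57),('latch_pivot',29)]:
        for r in pinpoint(n,t)[:1]: print(n,t,r['conf'],np.array(r['location']),at_z(m,r['location'],z))
a=[]
for n,y,x in (('side',150,190),('scene',170,230)):
    a.append(cv2.resize(cv2.imread(f'pics/{n}11.png')[y:y+120,x:x+160],None,fx=2.5,fy=2.5,interpolation=cv2.INTER_CUBIC))
cv2.imwrite('pics/ab11.png',np.hstack(a))
E
```

```text
16.1 [621.019   9.674  49.852] [ 0.454  0.542 -0.456  0.541] [ 0.734  0.156 -0.728] 0.003434277560455378
wrist latch_knob 0.78 [278.3 333.2] [594.4   7.2  57. ]
wrist latch_pivot 0.64 [357.6 305.4] [600.9 -38.4  29. ]
side latch_knob 0.39 [293.3 188.5] [589.7  22.8  57. ]
side latch_pivot 0.54 [307.5 205.3] [608.1 -32.3  29. ]
```

View pics/wrist11.png

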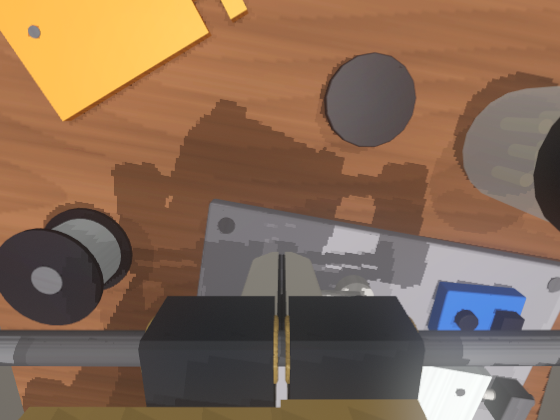

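View pics/ab11.png

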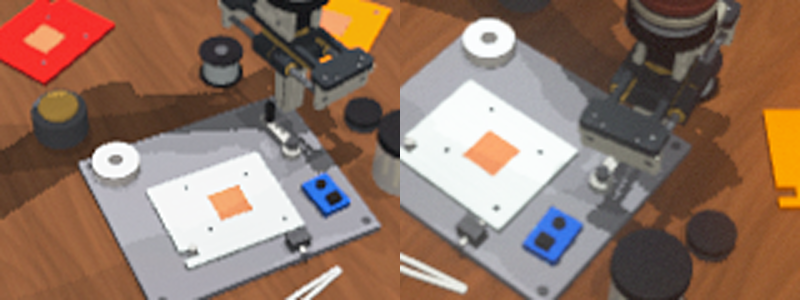

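servo_tool(
  rows=[
    {"x": 0, "y": -4, "z": -1, "turn": 0},
    {"x": 0, "y": -8, "z": -2, "turn": 0},
    {"x": 0, "y": -12, "z": -2.5, "turn": 0},
    {"x": 0, "y": -14, "z": -2.5, "turn": 0},
    {"x": 0, "y": -14, "z": -2.5, "turn": 0},
  ],
)

```text
time_s: 16.87
position: [607.2, 10.5, 51.4]
tool_rot: [0.455, 0.541, -0.455, 0.541]
contact_force: [1.7, 0.8, -0.0]
finger_gap: 0.007
```

```bash
python3 - <<'E'
import numpy as np
for d in np.arange(.1,1.25,.1):
    c,s=np.cos(d),np.sin(d); print(round(d,2),'y',round(14*(c-1)-45*s,1),'z',round(-(14*s+45*(c-1)),1))
E
```

```text
0.1 y -4.6 z -1.2
0.2 y -9.2 z -1.9
0.3 y -13.9 z -2.1
0.4 y -18.6 z -1.9
0.5 y -23.3 z -1.2
0.6 y -27.9 z -0.0
0.7 y -32.3 z 1.6
0.8 y -36.5 z 3.6
0.9 y -40.5 z 6.1
1.0 y -44.3 z 8.9
1.1 y -47.8 z 12.1
1.2 y -50.9 z 15.6
```

servo_tool(
  rows=[
    {"x": 0, "y": -4.6, "z": -1.2, "turn": -0.1},
    {"x": 0, "y": -9.2, "z": -1.9, "turn": -0.2},
    {"x": 0, "y": -13.9, "z": -2.1, "turn": -0.3},
    {"x": 0, "y": -18.6, "z": -1.9, "turn": -0.4},
    {"x": 0, "y": -23.3, "z": -1.2, "turn": -0.5},
    {"x": 0, "y": -27.9, "z": 0, "turn": -0.6},
    {"x": 0, "y": -32.3, "z": 1.6, "turn": -0.7},
    {"x": 0, "y": -36.5, "z": 3.6, "turn": -0.8},
    {"x": 0, "y": -40.5, "z": 6.1, "turn": -0.9},
    {"x": 0, "y": -44.3, "z": 8.9, "turn": -1.0},
    {"x": 0, "y": -44.3, "z": 8.9, "turn": -1.0},
    {"x": 0, "y": -44.3, "z": 8.9, "turn": -1.0},
  ],
)

```text
time_s: 17.87
position: [565.0, -6.9, 51.2]
tool_rot: [0.141, 0.693, -0.141, 0.693]
contact_force: [0.2, 0.2, 0.4]
finger_gap: 0.007
```

```bash
python3 look.py 12 wrist scene side; python3 - <<'E'
from h import *
a=[]
for n,y,x in (('side',150,210),('scene',170,230)):
    a.append(cv2.resize(cv2.imread(f'pics/{n}12.png')[y:y+120,x:x+160],None,fx=2.5,fy=2.5,interpolation=cv2.INTER_CUBIC))
cv2.imwrite('pics/ab12.png',np.hstack(a))
E
```

```text
17.8667 [564.976  -6.883  51.162] [ 0.141  0.693 -0.141  0.693] [0.19  0.18  0.401] 0.006564006333417222
```

View pics/ab12.png

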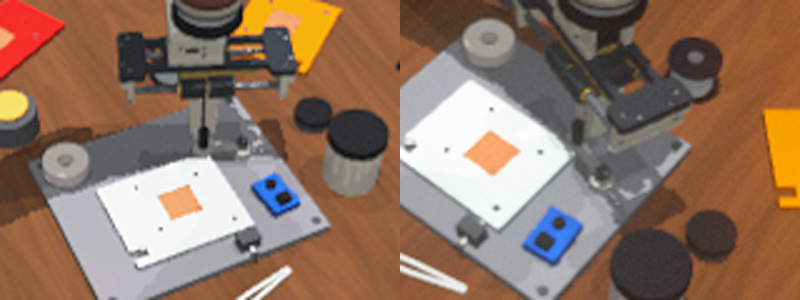

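servo_tool(
  rows=[
    {"x": 0, "y": -2.3, "z": -0.6, "turn": -0.05},
    {"x": 0, "y": -4.6, "z": -1.2, "turn": -0.1},
    {"x": 0, "y": -6.9, "z": -1.6, "turn": -0.15},
    {"x": 0, "y": -9.2, "z": -1.9, "turn": -0.2},
    {"x": 0, "y": -11.5, "z": -2.0, "turn": -0.25},
    {"x": 0, "y": -13.9, "z": -2.1, "turn": -0.3},
    {"x": 0, "y": -13.9, "z": -2.1, "turn": -0.3},
    {"x": 0, "y": -13.9, "z": -2.1, "turn": -0.3},
  ],
)

```text
time_s: 18.68
position: [557.9, -18.0, 51.1]
tool_rot: [0.035, 0.706, -0.035, 0.706]
contact_force: [-0.4, 1.8, 0.9]
finger_gap: 0.002
```

servo_tool(
  rows=[
    {"x": 0, "y": -0.9, "z": -0.2, "turn": -0.02},
    {"x": 0, "y": -1.8, "z": -0.4, "turn": -0.04},
    {"x": 0, "y": -1.8, "z": -0.4, "turn": -0.04},
    {"x": 0, "y": -1.8, "z": -0.4, "turn": -0.04},
  ],
)

```text
time_s: 19.02
position: [557.2, -19.9, 51.1]
tool_rot: [0.021, 0.707, -0.02, 0.707]
contact_force: [-1.5, 2.7, 0.5]
finger_gap: 0.001
```

servo_tool(
  rows=[
    {"x": 0, "y": -0.8, "z": 0, "turn": -0.02},
    {"x": 0, "y": -1.6, "z": 0, "turn": -0.03},
    {"x": 0, "y": -1.6, "z": 0, "turn": -0.03},
    {"x": 0, "y": -1.6, "z": 0, "turn": -0.03},
  ],
)

```text
time_s: 19.35
position: [556.9, -22.0, 51.0]
tool_rot: [0.01, 0.707, -0.01, 0.707]
contact_force: [-0.8, 1.7, -0.1]
finger_gap: 0.0
```

servo_tool(
  rows=[
    {"x": 0, "y": -0.5, "z": 0, "turn": -0.01},
    {"x": 0, "y": -1, "z": 0, "turn": -0.01},
    {"x": 0, "y": -1, "z": 0, "turn": -0.01},
    {"x": 0, "y": -1, "z": 0, "turn": -0.01},
  ],
)

```text
time_s: 19.68
position: [556.8, -22.8, 51.0]
tool_rot: [0.006, 0.707, -0.006, 0.707]
contact_force: [-1.8, 2.5, -0.9]
finger_gap: 0.006
```

servo_tool(
  rows=[
    {"x": 0, "y": -0.5, "z": 0, "turn": 0},
    {"x": 0, "y": -1, "z": 0, "turn": 0},
    {"x": 0, "y": -1, "z": 0, "turn": 0},
    {"x": 0, "y": -1, "z": 0, "turn": 0},
  ],
)

```text
time_s: 20.02
position: [556.8, -23.0, 51.0]
tool_rot: [0.006, 0.707, -0.006, 0.707]
contact_force: [-1.1, 3.8, 1.2]
finger_gap: 0.005
```

servo_tool(
  rows=[
    {"x": 0, "y": -0.5, "z": 0, "turn": 0},
    {"x": 0, "y": -1, "z": 0, "turn": 0},
    {"x": 0, "y": -1, "z": 0, "turn": 0},
    {"x": 0, "y": -1, "z": 0, "turn": 0},
  ],
)

```text
time_s: 20.35
position: [556.9, -23.1, 51.1]
tool_rot: [0.007, 0.707, -0.005, 0.707]
contact_force: [-2.2, 5.3, 1.3]
finger_gap: 0.003
```

servo_tool(
  rows=[
    {"x": 0, "y": -0.5, "z": 0, "turn": 0},
    {"x": 0, "y": -1, "z": 0, "turn": 0},
    {"x": 0, "y": -1, "z": 0, "turn": 0},
    {"x": 0, "y": -1, "z": 0, "turn": 0},
  ],
)

```text
time_s: 20.68
position: [556.8, -23.1, 51.1]
tool_rot: [0.007, 0.707, -0.005, 0.707]
contact_force: [-3.3, 6.3, -0.5]
finger_gap: 0.009
```

servo_tool(
  rows=[
    {"x": 0, "y": 2, "z": 0, "turn": 0},
    {"x": 0, "y": 6, "z": 0, "turn": 0},
    {"x": 0, "y": 12, "z": 0, "turn": 0},
    {"x": 0, "y": 20, "z": 0, "turn": 0},
    {"x": 0, "y": 28, "z": 0, "turn": 0},
    {"x": -20, "y": 30, "z": 0, "turn": 0},
    {"x": -50, "y": 30, "z": 0, "turn": 0},
    {"x": -85, "y": 40, "z": 0, "turn": 0},
    {"x": -120, "y": 60, "z": 0, "turn": 0},
    {"x": -150, "y": 80, "z": 0, "turn": 0},
    {"x": -150, "y": 100, "z": 0, "turn": 0},
    {"x": -150, "y": 100, "z": 0, "turn": 0},
  ],
)

```text
time_s: 21.68
position: [560.2, 81.0, 203.9]
tool_rot: [0.005, 0.705, -0.002, 0.709]
contact_force: [0.1, 0.7, -1.1]
finger_gap: 0.005
```

```bash
python3 look.py 13 wrist scene side; python3 - <<'E'
from h import *
np.set_printoptions(precision=1,suppress=True)
J=lambda x,y,z:[505.6+x+.013*y,-54.5+y-.013*x,z]
print('expect shut knob',J(50,20,57))
for n in ['wrist','scene','side']:
    m=vision.camera_model(n)
    for t,z in [('plate_slot',20),('plate_corner',20),('latch_knob',57),('latch_pivot',29)]:
        for r in pinpoint(n,t)[:1]: print(n,t,r['conf'],np.array(r['location']),at_z(m,r['location'],z))
a=[]
for n,y,x in (('side',160,200),('scene',175,200)):
    a.append(cv2.resize(cv2.imread(f'pics/{n}13.png')[y:y+110,x:x+150],None,fx=5,fy=5,interpolation=cv2.INTER_CUBIC))
    cv2.imwrite(f'pics/{n}13z.png',a[-1])
E
```

```text
21.6833 [560.243  80.993 203.85 ] [ 0.005  0.705 -0.002  0.709] [ 0.071  0.703 -1.095] 0.004666932070581131
expect shut knob [555.86, -35.15, 57]
wrist plate_slot 0.69 [452.4 199.1] [729.   65.7  20. ]
wrist plate_corner 0.63 [97.4 64.9] [393.7 196.2  20. ]
wrist latch_knob 0.38 [279.5 319.5] [553.5 -45.8  57. ]
scene plate_slot 0.96 [386.5 244.9] [745.5  67.3  20. ]
scene plate_corner 0.87 [177.4 277.3] [ 427.  -297.2   20. ]
scene latch_knob 0.6 [328.5 294.1] [ 719.6 -142.    57. ]
scene latch_pivot 0.62 [312.6 235.6] [597.4 -24.   29. ]
side plate_slot 0.9 [325.  171.1] [736.   78.9  20. ]
side plate_corner 0.88 [292.5 214.8] [555.6 -38.5  20. ]
side latch_knob 0.6 [289.7 204.9] [549.6 -30.3  57. ]
side latch_pivot 0.65 [308.4 207.7] [605.7 -41.7  29. ]
```

View pics/side13z.png

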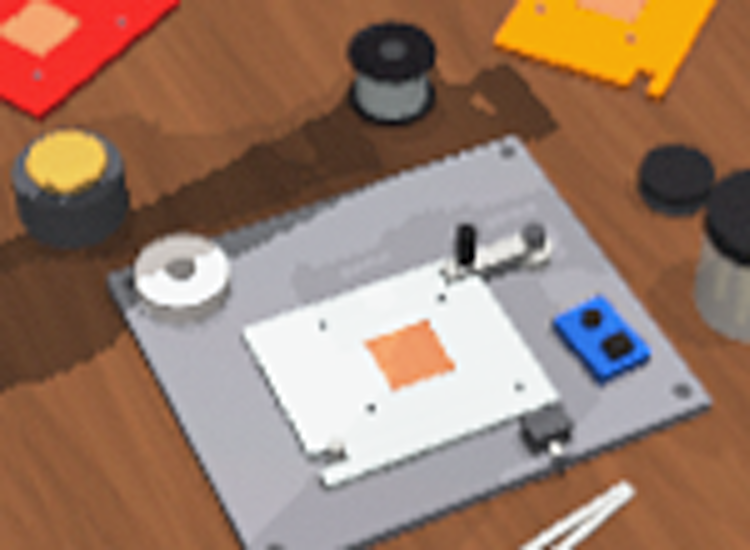

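View pics/scene13z.png

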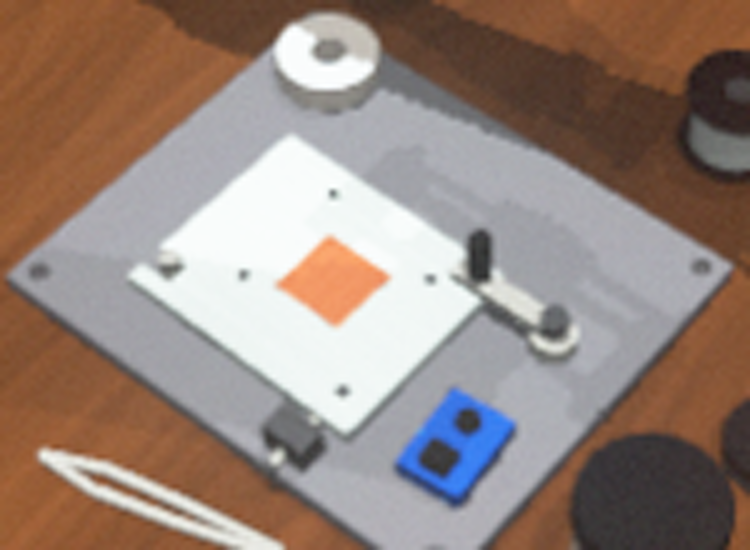

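View pics/wrist13.png

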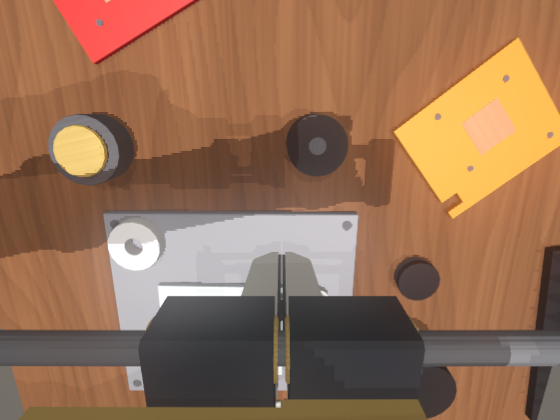

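```bash
python3 -c "
from h import *
print(robot.hand_in(), sense()['time_s'])"
```

```text
the job is handed in; nothing more can be done
the job is handed in; nothing more can be done
```

The plate is home against the stop screw, the latch is shut over its corner, and I handed the job in at about 22 s of the 69 s allowed.

- **Plate:** I turned it clockwise about the peg with the closed fingertips. The force rose once its edge reached the screw. I then held the press at about 8.7 N on the wrist for well over half a second; readings ran from 8.1 to 9.5 N. The force at the screw itself can't be read, but I expect it to be a little lower because of friction. I backed off straight away from the plate's edge.
- **Latch:** I swung it by the knob until it stopped moving, with the force rising to about 6–7 N at a fixed position. I then let go and lifted clear.
- **Last checks:** The side and scene pictures show:
  - the slot on the peg and the plate's edge at the screw tip, unmoved since the press;
  - the latch bar lying along the jig's edge over the plate's corner;
  - the reel hub, power module and the other things in view where they were, with the tool touching nothing.
- **Disagreements:** In the last pictures, several network detections landed on the decoy plates, and the wrist camera's low-confidence (0.38) knob fix was about 10 mm off. I relied on the felt end stop and the pictures instead.

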